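# Tuck the topping caddy's cover under its lip

## Robot

A 6-joint arm with a two-finger parallel gripper is mounted at the origin on the work surface. World frame = base frame: x ahead of the robot, y to its left, z up, the work surface at z = 0. Lengths are in m, angles in rad, forces in N, time in s.
With the tool pointing down it reaches from about 0.35 to 0.775 m from the base axis. Payload 5.5 kg.
Tool frame: the origin (TCP) lies midway between the tips of the shut fingers; the grasp point (between the pads) lies 19 mm behind it; z points along the fingers, y is the line along which they close (so a half turn about z gives the same grasp; the last joint's range is limited). The gripper opens to 85 mm and grips with 20 to 120 N. Pads are 22 mm wide; open, the fingers measure 114 mm over their backs; the gripper's body (76 mm by 85 mm) begins 54 mm behind the grasp point. The pads swing forward as they close: fully open they stand 13 mm farther back than shut.
Start: joints at [-1.435, 0.313, 0.046, 1.304, 0, 1.431], TCP at [0.157, -0.553, 0.231] pointing down, gripper open.
Joint ranges: [-2.76, 2.76], [-0.86, 1.69], [-1.03, 1.26], [-2.2, 2.34], [-1.47, 1.5], [-3.14, 3.14]. Speed limits (rad/s): [2.57, 2.57, 3.14, 3.14, 3.14, 3.14].

## Interface

Orientations are given as a unit quaternion [w, x, y, z].
In Python, from workcell import env gives the robot as it stands.
- The arm moves only by the tool move_arm, never from a script. Its argument "targets" is a list of rows, each a list of 3 entries, a list of its own where there are three numbers: the shift along the tool's x, y, z in mm, then the turn, a rotation vector about the tool's x, y, z in units of 10 degrees (1.0 is 10 degrees), then the closure, from -1 (fully open) to 1 (shut). In form: [[[dx, dy, dz], [ax, ay, az], gripper], ...]. A call has 1 to 5 rows; each row is the pose to reach, as a shift and turn from the pose commanded when the call began, along the tool's axes at that moment; what a row does not reach only later rows make up. A row lasts 1/8 s, in which the tool goes at most 62.5 mm and 10.7 degrees, less where a joint would pass 70% of its speed; a pose out of reach is approached as far as the arm can. A call with a gripper value outside its range is refused whole. The fingers move at their own pace and stop on an object; "squeeze" is the grip in N (left out, the last holds). Time passes only in rows, so rows that repeat a pose let the fingers close. It gives the time, the measured TCP pose, the force, the opening and the grip force at its end, in the units of the state.
- env.get_state(): the state, without advancing time (a new reading comes with each control period).
- env.read_camera(name): name is "side" or "top" or "wrist"; returns a dict with "pixels" (384x512x3 uint8, red, green, blue), "fovy" (degrees; the focal length in pixels is half the picture's height over the tangent of half this angle, whatever the lens; pixels are square), "cx", "cy" (the principal point, pixels), "extrinsics" (4x4, takes a point from world to camera coordinates); the wrist camera has in their place "mount" (4x4, takes a point from camera to tool coordinates, whose origin is the TCP and whose axes are the flange's). Camera axes: x right, y up, looking along -z (the intrinsics and any distortion apply to the point x, -y, -z); pixel columns grow to the right and rows downward; lengths in m; the calibration is good to about 2 mm. A picture is of the moment at which its call begins: read the wrist's pose just before it. There is no depth.
- env.hand_in(): hands the job in; it is judged then, once.
Trained networks look in a picture, given as the dict that the camera call returned (one of the last four; its "shot" number tells which), for a name from the list of things; names that differ only in an ending like _2 or _b are one class to them, and where a whole thing is asked for, a point or a joint stands for the part that bears it (a point fixed in the world has none). Each returns a list of dicts, best first, with "confidence" (0 to 1); they miss things now and then, are a little off and sometimes report something else, mostly with a low value. They report only what shows in the picture. A call takes as long as a camera call.
- env.spot_in(thing, picture): "centre" ([x, y, z] in m, in world coordinates, good to about 4 mm: the middle of the surface that is visible of it).
- env.regions_of(thing, picture): "mask" (384x512 bool, what is visible of it).
- env.landmark_of(thing, picture): "centre" ([x, y, z] in m, in world coordinates, good to about 4 mm: a listed point, or the origin of a listed thing).
The state is a dict: "clock": time; "joint_pos": joint angles; "qvel": joint speeds; "tau": joint torques, N m; "tcp_pos": TCP position; "orientation": TCP orientation; "wrist_force": force on the tool from outside, world axes, zero at the start; "ft_torque": the same for the moment, N m; "finger_gap": finger opening in m; "grip_force": force on a finger pad.
Only numpy, scipy, OpenCV 4.12 (cv2) and the standard library are available. Lean on these libraries where they do the work, as an engineer would, in place of code of your own. Each camera call takes 0.05 s, during which the arm holds its last target. There are 200 camera calls.

## Task

Close the steel topping caddy for the night: with the fingertips fold its standing sprung cover over and press it flat, then, still pressing, push it by its black rib towards the retaining lip as far as it goes so that the cover's free edge is tucked beneath the lip and stays down when you let go and move clear. Only push with the fingers: never pinch the cover, and leave the cups, shaker and other loose things on the counter standing where they are, neither lifted nor shoved about.

Things in the scene. Friction and masses are not known exactly. Their poses are not given: they have to be found in the camera images.
- caddy: Fixed open steel tub, 200 mm (own x) by 160 mm (own y) by 70 mm high; origin at the centre of its underside on the counter. The cover is hinged along the +y rim, carried there by a fixed deck (top 69.5 mm high), and folds over towards own -y, where the lip is. Two loose cups stand in the tub. Its +y side is clear of loose things for 150 mm.
- lip (a point): Middle of the lower inner edge of the retaining lip, a fixed 190 mm steel strip along the caddy's x: at y -62 mm, height 82 mm in the caddy's frame. The lip is 4 mm thick (top 86 mm high), overhangs inwards 17 mm from its riser and leaves 5 mm between its underside and the shut cover's top. Axes as the caddy's.
- hinge (a point): Middle of the cover's hinge pin, 74 mm above the counter; axis along the caddy's x. The pin runs in slots: at y +75 mm in the caddy's frame when carriage is 0, and moves with it towards -y. Axes as the caddy's.
- carriage (a joint): Slide of the hinge pin (and the whole cover) in its slots towards the lip, m: 0 back, 0.024 fully forward. Stiff: about 4 N of friction; stays where it is left. It starts at nearly 0, where the free edge of the shut cover is 9 mm short of the lip; fully forward the edge is 15 mm beneath it.
- cover (a joint): Angle of the cover, rad: 0 flat and shut, 1.57 upright, 2.05 its stop, leaning back away from the lip. A light spring (under 0.3 N m) stands it up, so about 1 to 5 N at 60 mm from the hinge fold it, and it rises part-way again when let go unless its edge is beneath the lip. Slid forward before it lies flat, it lands on top of the lip instead: the two are solid to each other.
- edge (a point): Middle of the cover's free edge, half-way through its thickness, 128 mm from the hinge pin. The cover is a flat plate 188 mm wide, 128 mm long, 6 mm thick (3 mm either side of the pin's plane). Own axes lie along the caddy's when shut; own z is the outward normal (up when shut).
- rib (a point): Middle of the foot of the black rib's square face, on the cover's outer (upper when shut) side, 83 mm from the hinge pin. The rib is 110 mm long along own x, 10 mm high above the plate; its square face looks to the hinge, its other side slopes down towards the free edge to end 106 mm from the pin. A fingertip pressed on the plate between hinge and rib, then moved towards the lip, catches this face.
- liner: Grey lining of the cover's underside (inner side), 184 by 124 by 2 mm; origin on the hinge pin.
- cup0: Loose white plastic cup in the tub, 64 mm across, 45 mm tall; leave alone.
- cup1: The other such cup in the tub; leave alone.
- shaker: Loose glass jar with steel cap, 44 mm across, 85 mm tall, standing 33 to 53 mm beyond the lip's riser; origin at its foot. Leave alone.
- tin: Loose tin, 66 mm across, 100 mm tall, standing off the tub's +x end; origin at its foot. Leave alone.
- mug: Loose white mug, 80 mm across, 90 mm tall; origin at its foot. Leave alone.
- plates: Loose stack of paper plates, 170 mm across, 45 mm tall; origin at its foot. Leave alone.
- spoon: Loose steel spoon lying on the counter. Leave alone.

How it is judged:
By the outcome, as a careful person would: the job done as asked, in the order asked, and still so for the second after the job is handed in, with the robot touching nothing.
It also fails if it takes over 38 s, if anything falls off the work surface, if the arm or the gripper's body presses on something with over 40 N, if the wrist force passes 120 N, or if a joint passes its speed limit or range.

## Working session

There is one attempt and no reset: what is moved stays moved. The work goes in short steps, Python scripts to look and compute and a tool call to move; the robot and the scene stay as the last step left them, time stands still between calls to the robot, and variables do not carry over. Pictures are saved under pics/ and viewed, at most 10 in all, crops included, and the job is handed in when it is done.

Besides the shell and the picture viewer there is one more tool, called after "Call:" by a JSON object that holds its "api" and its "payload", one argument or row to a line. move_arm: Moves the arm, as the interface text tells. Its arguments: {"type":"object","properties":{"targets":{"type":"array","items":{"type":"array"}},"squeeze":{"type":"number"}},"required":["targets"]}

```bash
mkdir -p pics
cat > h.py <<'E'
import numpy as np, cv2
from workcell import env
from scipy.spatial.transform import Rotation as R
def save(p,n): cv2.imwrite('pics/'+n,p["pixels"][:,:,::-1])
def st():
    s=env.get_state(); q=s["orientation"]; return s,np.array(s["tcp_pos"]),R.from_quat([q[1],q[2],q[3],q[0]])
E
python3 - <<'E'
from h import *
t=env.read_camera("top"); save(t,"top.png")
for n in ["lip","hinge","edge","rib","caddy","shaker","tin","mug"]:
    print("top",n,[(np.round(d["centre"],3),round(d["confidence"],2)) for d in env.landmark_of(n,t)[:2]])
s=env.read_camera("side"); save(s,"side.png")
for n in ["lip","hinge","edge","rib","caddy","shaker","tin","mug","plates"]:
    print("side",n,[(np.round(d["centre"],3),round(d["confidence"],2)) for d in env.landmark_of(n,s)[:2]])
a,p,r=st(); print(a["clock"],p,r.as_matrix().round(3))
E
```

```text
top lip [(array([ 0.586, -0.011,  0.083]), 0.95)]
top hinge [(array([0.571, 0.125, 0.075]), 0.67), (array([0.572, 0.146, 0.152]), 0.48)]
top edge [(array([0.57 , 0.144, 0.203]), 0.83)]
top rib [(array([0.57 , 0.143, 0.153]), 0.58), (array([ 0.599,  0.373, -0.002]), 0.44)]
top caddy [(array([ 0.577,  0.052, -0.002]), 0.73)]
top shaker [(array([ 0.65 , -0.094,  0.003]), 0.76), (array([ 0.616, -0.454, -0.006]), 0.63)]
top tin [(array([ 0.753,  0.105, -0.   ]), 0.85)]
top mug [(array([ 0.6  ,  0.372, -0.001]), 0.59)]
side lip [(array([ 0.582, -0.006,  0.082]), 0.97)]
side hinge [(array([0.57 , 0.12 , 0.071]), 0.65)]
side edge [(array([0.574, 0.144, 0.202]), 0.81)]
side rib [(array([0.571, 0.142, 0.154]), 0.9)]
side caddy [(array([0.58 , 0.047, 0.002]), 0.79), (array([ 0.583, -0.007,  0.083]), 0.67)]
side shaker [(array([ 0.651, -0.094,  0.002]), 0.98)]
side tin [(array([0.755, 0.105, 0.003]), 0.77), (array([0.582, 0.05 , 0.   ]), 0.48)]
side mug [(array([ 0.593,  0.372, -0.003]), 0.61)]
side plates [(array([0.581, 0.049, 0.001]), 0.31)]
0.95 [ 0.15658346 -0.55329599  0.23134475] [[ 0.962  0.272  0.   ]
 [ 0.272 -0.962 -0.   ]
 [-0.     0.    -1.   ]]
```

View pictures.

View pics/top.png

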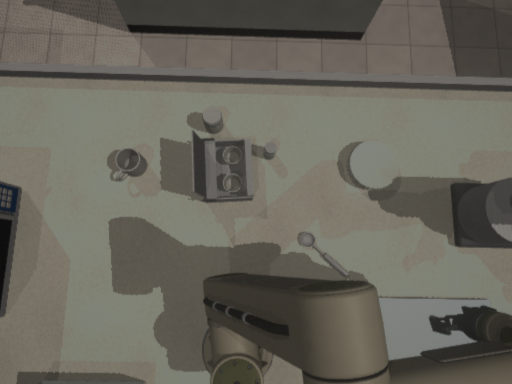

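View pics/side.png

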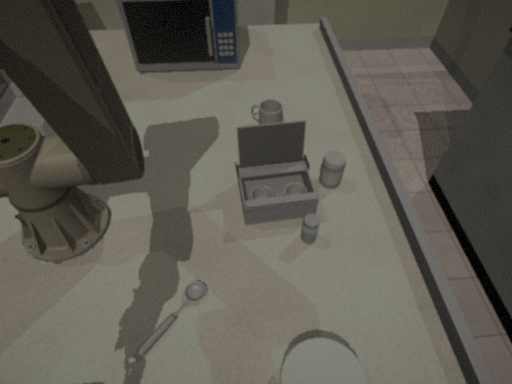

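The top view shows the caddy at about (228,168), with its cover standing on the left (robot +y) at column 200. The shaker is at (270,150), the tin at (213,120) and the mug at (127,162). The side view agrees: the cover stands upright at (272,143) with its outer face towards the mug, and the lip is nearest the shaker at (310,228). From the two measurements, the caddy centre is about (0.578, 0.050) with a yaw of about 5°. I'll swing over to the +y side, above everything, with the fingers shut.

Call:
{"api": "move_arm", "payload": {
  "targets": [
    [[597,-612,-45],[0,0,-7.9],1],
    [[597,-612,-45],[0,0,-7.9],1],
    [[597,-612,-45],[0,0,-7.9],1],
    [[597,-612,-45],[0,0,-7.9],1],
    [[597,-612,-45],[0,0,-7.9],1]
  ],
  "squeeze": 20
}}

```text
clock: 1.58
tcp_pos: [0.3061, -0.2773, 0.2481]
orientation: [0.001, 0.82, 0.572, 0.0]
wrist_force: [0.1, -1.2, 0.4]
finger_gap: 0.0
grip_force: 0.0
```

```bash
cat >> h.py <<'E'
C=np.array([.578,.050]); YAW=5.0
def w(cy,z,cx=0):
    c,s=np.cos(np.radians(YAW)),np.sin(np.radians(YAW)); return np.array([C[0]+c*cx-s*cy,C[1]+s*cx+c*cy,z])
def rel(cy,z,cx=0,pitch=0):
    a,p,r=st(); T=R.from_matrix(np.array([[0,1,0],[1,0,0],[0,0,-1.]]))  # tool x=+Y, y=+X, z down
    T=R.from_euler('z',YAW,degrees=True)*T
    print(((r.inv().apply(w(cy,z,cx)-p))*1e3).round(1), np.degrees((r.inv()*T).as_rotvec()/10).round(2))
def show():
    a,p,r=st(); c,s=np.cos(np.radians(YAW)),np.sin(np.radians(YAW)); d=p[:2]-C
    print("t",a["clock"],"caddy xyz mm",np.round([1e3*(c*d[0]+s*d[1]),1e3*(-s*d[0]+c*d[1]),1e3*p[2]],1),"F",np.round(a["wrist_force"],1),"gap",a["finger_gap"])
E
python3 -c "
from h import *
show(); rel(.150,.275)"
```

```text
t 1.575 caddy xyz mm [-299.4 -302.4  248.1] F [ 0.1 -1.2  0.4] gap 1.2014148415575559e-05
[536.8  78.6 -27.1] [ 0.01  0.   -2.52]
```

Call:
{"api": "move_arm", "payload": {
  "targets": [
    [[537,79,-27],[0,0,-2.5],1],
    [[537,79,-27],[0,0,-2.5],1],
    [[537,79,-27],[0,0,-2.5],1],
    [[537,79,-27],[0,0,-2.5],1],
    [[537,79,-27],[0,0,-2.5],1]
  ]
}}

```text
clock: 2.2
tcp_pos: [0.4569, -0.0037, 0.2637]
orientation: [0.001, 0.679, 0.734, 0.0]
wrist_force: [1.3, -0.9, 1.0]
finger_gap: -0.0
grip_force: 0.0
```

```bash
python3 -c "
from h import *
show(); rel(.150,.275)"
```

```text
t 2.2 caddy xyz mm [-125.3  -42.9  263.7] F [ 1.3 -0.9  1. ] gap -2.3338672290089724e-05
[193.9 123.7 -11.2] [ 0.01  0.   -0.05]
```

Call:
{"api": "move_arm", "payload": {
  "targets": [
    [[194,124,-11],[0,0,0],1],
    [[194,124,-11],[0,0,0],1],
    [[194,124,-11],[0,0,0],1],
    [[194,124,-11],[0,0,0],1],
    [[194,124,-11],[0,0,0],1]
  ]
}}

```text
clock: 2.82
tcp_pos: [0.5652, 0.2002, 0.2733]
orientation: [-0.0, 0.677, 0.736, -0.0]
wrist_force: [-0.9, -0.5, 0.7]
finger_gap: 0.0001
grip_force: 0.0
```

```bash
python3 -c "
from h import *
show(); rel(.150,.142)
s=env.read_camera('side')
for n in ['hinge','edge','rib']: print(n,[(np.round(d['centre'],3),round(d['confidence'],2)) for d in env.landmark_of(n,s)[:1]])
save(s,'s2.png')
p=env.read_camera('wrist')
for n in ['lip','edge']: print(n,[(np.round(d['centre'],3),round(d['confidence'],2)) for d in env.landmark_of(n,p)[:1]])
"
```

```text
t 2.825 caddy xyz mm [  0.3 150.7 273.3] F [-0.9 -0.5  0.7] gap 0.00011855311566474043
[ -0.8  -0.3 131.3] [-0.   -0.   -0.03]
hinge [(array([0.57 , 0.125, 0.073]), 0.71)]
edge [(array([0.574, 0.15 , 0.201]), 0.7)]
rib []
lip [(array([ 0.582, -0.011,  0.08 ]), 0.87)]
edge [(array([0.57 , 0.14 , 0.155]), 0.29)]
```

Call:
{"api": "move_arm", "payload": {
  "targets": [
    [[0,0,60],[0,0,0],1],
    [[0,0,120],[0,0,0],1],
    [[0,0,132],[0,0,0],1],
    [[-25,0,132],[0,0,0],1],
    [[-45,0,132],[0,0,0],1]
  ]
}}

```text
clock: 3.8
tcp_pos: [0.5692, 0.152, 0.1445]
orientation: [0.001, 0.679, 0.734, 0.001]
wrist_force: [-0.6, 1.1, 1.9]
finger_gap: 0.0002
grip_force: 0.7
```

```bash
python3 -c "
from h import *
show(); [rel(y/1e3,z/1e3) for y,z in [(95,140),(80,140),(66,137),(46,126.5)]]"
```

```text
t 3.8 caddy xyz mm [  0.2 102.4 144.5] F [-0.6  1.1  1.9] gap 0.00020126881182702281
[-7.4 -0.1  4.5] [ 0.02 -0.   -0.05]
[-22.4   0.    4.5] [ 0.02 -0.   -0.05]
[-36.4   0.1   7.5] [ 0.02 -0.   -0.05]
[-56.4   0.3  18. ] [ 0.02 -0.   -0.05]
```

Call:
{"api": "move_arm", "payload": {
  "targets": [
    [[-12,0,3],[0,0,0],1],
    [[-25,0,3],[0,0,0],1],
    [[-39,0,6],[0,0,0],1],
    [[-49,0,10],[0,0,0],1],
    [[-59,0,16],[0,0,0],1]
  ]
}}

```text
clock: 4.42
tcp_pos: [0.5726, 0.0933, 0.1259]
orientation: [-0.0, 0.679, 0.734, 0.0]
wrist_force: [0.4, 1.7, -0.2]
finger_gap: -0.0002
grip_force: 0.6
```

```bash
python3 -c "
from h import *
show(); s=env.read_camera('side'); save(s,'s3.png')
for n in ['hinge','edge','rib']: print(n,[(np.round(d['centre'],3),round(d['confidence'],2)) for d in env.landmark_of(n,s)[:1]])
a=cv2.imread('pics/s3.png'); cv2.imwrite('pics/s3c.png',cv2.resize(a[80:250,180:400],None,fx=3.3,fy=3.3))"
```

```text
t 4.425 caddy xyz mm [ -1.6  43.6 125.9] F [ 0.4  1.7 -0.2] gap -0.000203595640783067
hinge [(array([0.571, 0.121, 0.074]), 0.71)]
edge [(array([0.579, 0.043, 0.17 ]), 0.84)]
rib [(array([0.576, 0.07 , 0.14 ]), 0.81)]
```

View pics/s3c.png

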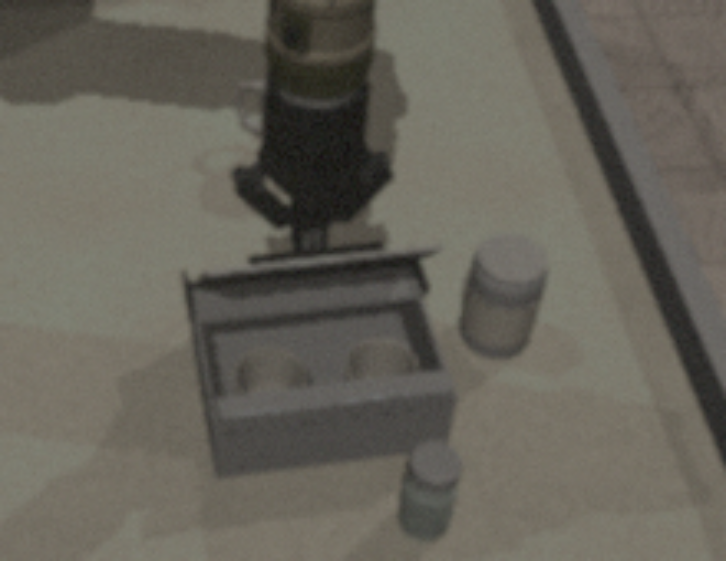

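The crop shows the fingertips at (315,245) on the plate behind the rib, with the cover folded to about 50°. The free edge is at (320,260), the cups are standing, and the hinge hasn't moved. I'll continue along the arc.

Call:
{"api": "move_arm", "payload": {
  "targets": [
    [[-9,0,8],[0,0,0],1],
    [[-16,0,17],[0,0,0],1],
    [[-21,0,27],[0,0,0],1],
    [[-24,0,38],[0,0,0],1],
    [[-26,0,49],[0,0,0],1]
  ]
}}

```text
clock: 5.25
tcp_pos: [0.5748, 0.0677, 0.0765]
orientation: [0.0, 0.679, 0.734, 0.0]
wrist_force: [-0.1, 2.9, 13.8]
finger_gap: 0.0002
grip_force: 8.3
```

Call:
{"api": "move_arm", "payload": {
  "targets": [
    [[0,0,3],[0,0,0],1],
    [[0,0,4],[0,0,0],1]
  ]
}}

```text
clock: 5.5
tcp_pos: [0.5752, 0.0677, 0.0763]
orientation: [0.001, 0.679, 0.734, 0.001]
wrist_force: [-8.4, -0.2, 27.7]
finger_gap: -0.0002
grip_force: 13.8
```

```bash
python3 -c "
from h import *
show(); s=env.read_camera('side'); save(s,'s4.png')
for n in ['hinge','edge','rib']: print(n,[(np.round(d['centre'],3),round(d['confidence'],2)) for d in env.landmark_of(n,s)[:1]])
t=env.read_camera('top')
for n in ['hinge','edge','rib']: print(n,[(np.round(d['centre'],3),round(d['confidence'],2)) for d in env.landmark_of(n,t)[:1]])
a=cv2.imread('pics/s4.png'); cv2.imwrite('pics/s4c.png',cv2.resize(a[110:250,200:380],None,fx=4,fy=4))"
```

```text
t 5.5 caddy xyz mm [-1.3 17.9 76.3] F [-8.4 -0.2 27.7] gap -0.00017975771530273475
hinge [(array([0.571, 0.124, 0.072]), 0.66)]
edge [(array([0.582, 0.001, 0.075]), 0.72)]
rib [(array([0.58 , 0.041, 0.076]), 0.83)]
hinge []
edge [(array([ 0.581, -0.003,  0.074]), 0.71)]
rib [(array([0.581, 0.043, 0.077]), 0.64)]
```

View pics/s4c.png

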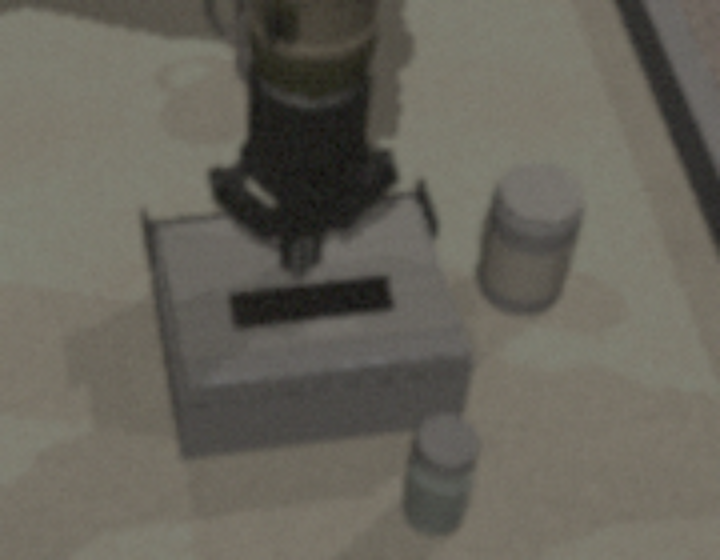

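The crop shows the cover lying flat with the fingertip at (300,265), just behind the black rib at (310,302). The free edge is still short of the lip, and the cups, shaker and tin are untouched. I'll ease the press a little and push towards the lip.

Call:
{"api": "move_arm", "payload": {
  "targets": [
    [[-5,0,-2],[0,0,0],1],
    [[-12,0,-2],[0,0,0],1],
    [[-18,0,-2],[0,0,0],1],
    [[-24,0,-2],[0,0,0],1]
  ]
}}

```text
clock: 6.4
tcp_pos: [0.5767, 0.045, 0.0767]
orientation: [-0.0, 0.678, 0.735, 0.001]
wrist_force: [-3.9, 4.0, 13.4]
finger_gap: -0.0001
grip_force: 6.8
```

```bash
python3 -c "
from h import *
show()"
```

```text
t 6.4 caddy xyz mm [-1.7 -4.8 76.7] F [-3.9  4.  13.4] gap -0.0001121196492337284
```

Call:
{"api": "move_arm", "payload": {
  "targets": [
    [[-5,0,0],[0,0,0],1],
    [[-10,0,0],[0,0,0],1],
    [[-14,0,0],[0,0,0],1],
    [[-18,0,0],[0,0,0],1]
  ]
}}

```text
clock: 6.9
tcp_pos: [0.5788, 0.0294, 0.0766]
orientation: [-0.001, 0.678, 0.735, 0.004]
wrist_force: [-1.6, 19.1, 10.9]
finger_gap: 0.0002
grip_force: 11.2
```

Call:
{"api": "move_arm", "payload": {
  "targets": [
    [[-3,0,0],[0,0,0],1],
    [[-6,0,0],[0,0,0],1]
  ]
}}

```text
clock: 7.15
tcp_pos: [0.5787, 0.0291, 0.0765]
orientation: [-0.005, 0.676, 0.736, 0.008]
wrist_force: [-1.4, 34.6, 12.8]
finger_gap: -0.0
grip_force: 18.0
```

```bash
python3 -c "
from h import *
show(); s=env.read_camera('side'); save(s,'s5.png')
for n in ['hinge','rib']: print(n,[(np.round(d['centre'],3),round(d['confidence'],2)) for d in env.landmark_of(n,s)[:1]])
a=cv2.imread('pics/s5.png'); cv2.imwrite('pics/s5c.png',cv2.resize(a[110:250,200:380],None,fx=4,fy=4))"
```

```text
t 7.15 caddy xyz mm [ -1.1 -20.9  76.5] F [-1.4 34.6 12.8] gap -3.520446425134391e-05
hinge [(array([0.571, 0.1  , 0.075]), 0.92)]
rib [(array([0.582, 0.021, 0.08 ]), 0.65)]
```

View pics/s5c.png

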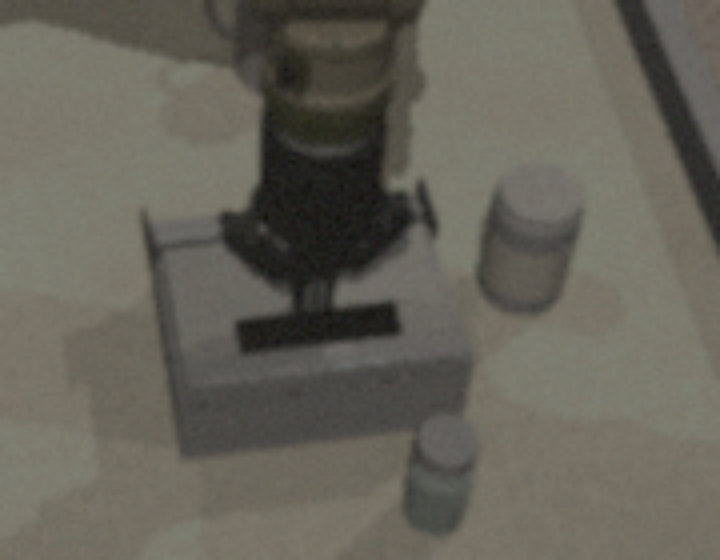

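The crop shows the cover flat, the rib at (318,328) with the fingers behind it, and the free edge under the lip. The push has reached its end stop: the tip is at y −21 as predicted, and the hinge has moved 24 mm. I'll relieve the horizontal push, then lift clear.

Call:
{"api": "move_arm", "payload": {
  "targets": [
    [[6,0,0],[0,0,0],1],
    [[7,0,-5],[0,0,0],1],
    [[8,0,-30],[0,0,0],1],
    [[8,0,-90],[0,0,0],1],
    [[40,0,-150],[0,0,0],1]
  ]
}}

```text
clock: 7.92
tcp_pos: [0.5752, 0.0563, 0.2208]
orientation: [-0.0, 0.68, 0.733, -0.001]
wrist_force: [1.2, 0.4, -0.6]
finger_gap: -0.0002
grip_force: 0.0
```

Call:
{"api": "move_arm", "payload": {
  "targets": [
    [[60,0,-10],[0,0,0],1],
    [[120,0,-10],[0,0,0],1],
    [[120,0,-10],[0,0,0],1],
    [[120,0,-10],[0,0,0],1]
  ]
}}

```text
clock: 8.43
tcp_pos: [0.5655, 0.177, 0.2294]
orientation: [-0.0, 0.678, 0.735, -0.001]
wrist_force: [-0.1, -0.6, 0.3]
finger_gap: 0.0001
grip_force: 0.0
```

```bash
python3 -c "
from h import *
show(); s=env.read_camera('side'); save(s,'s6.png')
for n in ['hinge','rib','edge']: print(n,[(np.round(d['centre'],3),round(d['confidence'],2)) for d in env.landmark_of(n,s)[:1]])
for n in ['shaker','tin','mug']: print(n,[(np.round(d['centre'],3),round(d['confidence'],2)) for d in env.landmark_of(n,s)[:1]])
a=cv2.imread('pics/s6.png'); cv2.imwrite('pics/s6c.png',cv2.resize(a[110:250,200:380],None,fx=4,fy=4))"
```

```text
t 8.425 caddy xyz mm [ -1.3 127.6 229.4] F [-0.1 -0.6  0.3] gap 0.00013227902715256962
hinge []
rib [(array([0.579, 0.021, 0.083]), 0.96)]
edge [(array([ 0.587, -0.023,  0.08 ]), 0.89)]
shaker [(array([ 0.65 , -0.095,  0.004]), 0.93)]
tin [(array([0.752, 0.107, 0.005]), 0.61)]
mug [(array([0.596, 0.372, 0.001]), 0.93)]
```

View pics/s6c.png

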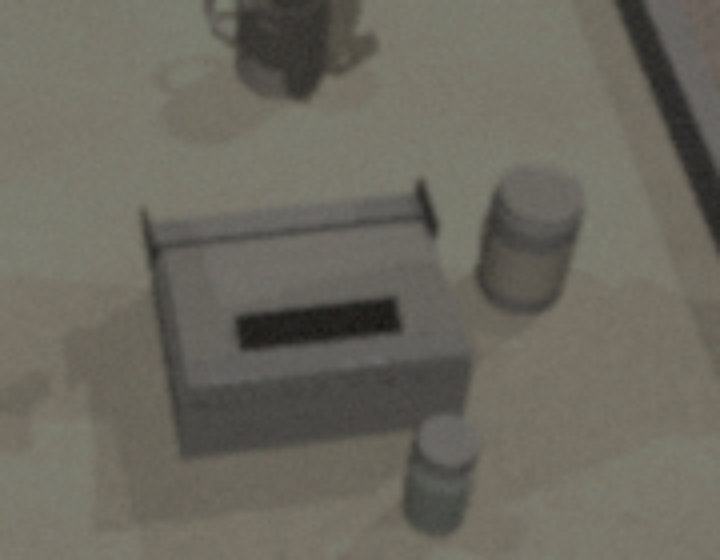

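The crop shows the cover staying shut under the lip, with the rib at (318,324) and the hinge slid forward. The shaker and tin are where they were, and the arm is clear.

```bash
python3 -c "
from h import *
print(env.hand_in())"
```

```text
the job is handed in; nothing more can be done
None
```

The caddy is shut: the cover is folded flat, pushed fully forward, and its free edge stayed tucked under the lip after I let go. The loose things I checked didn't move, and the job was handed in with the robot clear at about 9 s of the 38 s allowed.

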